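# Clamp the shim block under the hold-down screw for inspection

### The arm

A 6-joint arm with a two-finger parallel gripper is mounted at the origin on the work surface. World frame = base frame: x ahead of the robot, y to its left, z up, the work surface at z = 0. Lengths are in m, angles in rad, forces in N, time in s.
With the tool pointing down it reaches from about 0.275 to 0.85 m from the base axis. Payload 5.2 kg.
Tool frame: the origin (TCP) lies at the very end of the fingers, on their centre line; the grasp point (between the pads) lies 19 mm behind it; z points along the fingers, y is the direction in which the jaws open and shut (so a half turn about z gives the same grasp; the last joint's range is limited). The gripper opens to 85 mm and grips with 20 to 120 N. Pads are 22 mm wide; open, the fingers measure 114 mm over their backs; the gripper's body (76 mm by 85 mm) begins 54 mm behind the grasp point. The pads swing forward as they close: fully open they stand 13 mm farther back than shut.
Start: joints at [-1.415, 0.259, 1.535, -0, 1.348, -0.203], TCP at [0.193, -0.515, 0.231] pointing down, gripper open.
Joint ranges: [-3.14, 3.14], [-0.91, 2.08], [0.19, 2.58], [-1.22, 4.36], [0.22, 2.71], [-3.12, 3.12]. Speed limits (rad/s): [2.57, 2.57, 3.14, 3.14, 3.14, 3.14].

### API

Orientations are given as [roll, pitch, yaw] about the fixed x, y, z axes, in that order (R = Rz(yaw) Ry(pitch) Rx(roll)).
In Python, from rig import get_obs, camera, calibration, close_job, find_in, place_of gives the robot as it stands. The module is installed in compiled form; this text tells all that it offers.
- The arm moves only by the tool step_arm, never from a script. Its argument "plan" is a list of rows, each a list of 5 numbers: the finger opening in m, from 0 to 0.0854, then the shift along the tool's x, y, z in m, then the turn about the tool's z in degrees. A call has 1 to 12 rows; each row is the pose to reach, as a shift and turn from the pose commanded when the call began, along the tool's axes at that moment; what a row does not reach only later rows make up. A row lasts 1/12 s, in which the tool goes at most 41.7 mm and 7.16 degrees, less where a joint would pass 70% of its speed; a pose out of reach is approached as far as the arm can. A call with a gripper value outside its range is refused whole. The fingers move at their own pace and stop on an object; the grip force is fixed at half the most. Time passes only in rows, so rows that repeat a pose let the fingers close. It gives the time, the measured TCP pose, the force and the opening at its end, in the units of the state.
- get_obs(): the state, without advancing time (a new reading comes with each control period).
- camera(name): name is "scene" or "top"; returns the picture (420x560x3 uint8, blue, green, red); there is no depth.
- calibration(name): a dict with "fx", "fy", "cx", "cy" (pixels), "world_to_cam" (4x4, takes a point from world to camera coordinates). Camera axes: x right, y down, z forward; pixel columns grow to the right and rows downward; lengths in m; the calibration is good to about 2 mm. A picture is of the moment at which its call begins. calibration takes no time and is no camera call.
- close_job(): hands the job in, once; it reports no verdict.
Trained networks look in the newest picture that a camera, given by its name, has taken for a name from the list of things; names that differ only in an ending like _2 or _b are one class to them, and where a whole thing is asked for, a point or a joint stands for the part that bears it (a point fixed in the world has none). Each returns a list of dicts, best first, with "score" (0 to 1); they miss things now and then, are a little off and sometimes report something else, mostly with a low value. They report only what shows in the picture. A call takes as long as a camera call.
- find_in(camera, thing): "box" ([left, top, right, bottom] in pixels, round what is visible of it).
- place_of(camera, thing): "at" ([column, row] in pixels: a listed point, or the origin of a listed thing).
The state is a dict: "time_s": time; "joint_positions": joint angles; "dq": joint speeds; "effort": joint torques, N m; "tool_pos": TCP position; "ee_rot": TCP orientation; "wrist_force": force on the tool from outside, world axes, zero at the start; "wrist_torque": the same for the moment, N m; "opening": finger opening in m.
Only numpy, scipy, OpenCV 4.12 (cv2) and the standard library are available. Lean on these libraries where they do the work, as an engineer would, in place of code of your own. Each camera call takes 0.05 s, during which the arm holds its last target. There are 200 camera calls.

### The job

Slide the long blued shim block into the mouth of the hold-down clamp until its end lies square against the clamp's stop, centred under the screw. Then turn the clamp's knurled thumbscrew clockwise until it seats and holds the block firmly, stopping as soon as the resistance has clearly risen so that it is not over-tightened. Work gently, let go of everything and leave the other things on the plate where they are.

Things in the scene. Friction and masses are not known exactly. Their poses are not given: they have to be found in the camera images.
- clamp: Fixed grey hold-down clamp. Origin on the granite under the vertical screw axis; +x points from the open mouth into the clamp. Stop: the upright front of its column at x = +35 mm, 52 mm wide (y), 48 mm high. An arm 34 mm wide overhangs from there to x = -22 mm, underside 33 mm, top 48 mm above the granite. The mouth is open to -x and both sides. Its foot reaches x = +100 mm
- knob_mid (a point): Centre of the knurled thumbscrew head above the arm: an upright steel cylinder, 36 mm in diameter, 24 mm tall, its centre 75 to 84 mm above the granite at first. Turned clockwise (seen from above) it sinks, by up to 10 mm in all. Its pad meets the block after 0.8 to 2.6 rad
- pad: The screw's spindle with its round pressure pad (20 mm in diameter) below the arm; origin on the axis, inside the arm. Running free the screw resists with about 0.08 N m; once the pad presses, the resistance climbs within tenths of a radian: 0.06 to 0.2 N m more than free is firmly seated, 0.28 more is over-tight. Let go, it may ease back a little, then stays
- shim_mid (a point): Centre (half-way up) of the loose dark blued steel shim block, 120 mm long (its x), 32 mm wide (y), 20 mm high (z), 0.4 to 0.8 kg, lying flat on the granite in front of the mouth; +x is the long direction towards the end that goes in
- shim_nose (a point): Centre of the shim block's leading end face (60 mm along +x from its centre); it must come to rest on the stop face
- square: Bystander: white ceramic square, foot 100 x 18 x 22 mm with an upright blade, 78 mm high in all; origin at the centre of its underside
- guide_post: Bystander: bronze guide post, 26 mm in diameter on a 44 mm foot, 70 mm high; origin at the centre of its underside
- toolmaker: Bystander: polished steel toolmaker's clamp lying flat, about 75 x 100 x 15 mm; origin under its middle
- vee: Bystander: steel vee block 50 x 60 x 42 mm; origin at the centre of its underside
- parallel: Bystander: bright steel parallel on edge, 150 x 12 x 26 mm; origin at the centre of its underside
- ring_gauge: Bystander: dark steel ring gauge, 60 mm outside diameter, 18 mm high, lying flat; origin at the centre of its underside

How it is judged:
By the outcome, as a careful person would: the job done as asked, in the order asked, and still so for the second after the job is handed in, with the robot touching nothing.
It also fails if it takes over 72 s, if anything falls off the work surface, if the arm or the gripper's body presses on something with over 40 N, if the wrist force passes 120 N, or if a joint passes its speed limit or range.

## Working session

There is one attempt and no reset: what is moved stays moved. The work goes in short steps, Python scripts to look and compute and a tool call to move; the robot and the scene stay as the last step left them, time stands still between calls to the robot, and variables do not carry over. Pictures are saved under pics/ and viewed, about 8 in all and at most 12, crops included, and the job is handed in when it is done.

Besides the shell and the picture viewer there is one more tool, called after "Call:" as name([rows], argument=value, ...), one row to a line, values as JSON. step_arm: Moves the arm, as the interface text tells. Its arguments: {"type":"object","properties":{"plan":{"type":"array"}},"required":["plan"]}

```bash
mkdir -p pics
cat > h.py <<'E'
import numpy as np, cv2
from rig import *
def ray(cam,px):
    c=calibration(cam);T=np.array(c["world_to_cam"]);R=T[:3,:3];o=-R.T@T[:3,3]
    d=R.T@np.array([(px[0]-c["cx"])/c["fx"],(px[1]-c["cy"])/c["fy"],1]);return o,d
def at_z(cam,px,z):
    o,d=ray(cam,px);return o+d*(z-o[2])/d[2]
def proj(cam,p):
    c=calibration(cam);q=np.array(c["world_to_cam"])@np.append(p,1)
    return np.array([c["fx"]*q[0]/q[2]+c["cx"],c["fy"]*q[1]/q[2]+c["cy"]])
def tri(px1,px2):
    A=[];b=[]
    for cam,p in(("scene",px1),("top",px2)):
        o,d=ray(cam,p);d/=np.linalg.norm(d);P=np.eye(3)-np.outer(d,d);A.append(P);b.append(P@o)
    return np.linalg.lstsq(np.vstack(A),np.hstack(b),rcond=None)[0]
E
python3 - <<'E'
from h import *
ims=[camera(c) for c in("scene","top")]
for n,i in zip(("scene","top"),ims): cv2.imwrite(f"pics/{n}0.png",i); print(n,ray(n,[280,210]))
for t in["clamp","knob_mid","shim_mid","shim_nose","pad","square","guide_post","toolmaker","vee","parallel","ring_gauge"]:
    r={}
    for c in("scene","top"):
        l=place_of(c,t); r[c]=l[0]["at"] if l else None
        print(t,c,[(np.round(k["at"],1).tolist(),round(k["score"],2)) for k in l[:2]])
    if all(v is not None for v in r.values()): print("   tri",tri(r["scene"],r["top"]).round(4))
o=get_obs();print({k:np.round(v,3) for k,v in o.items()})
E
```

```text
scene (array([1.53398863, 0.23246993, 0.82234042]), array([-0.79672121, -0.16646982, -0.58162003]))
top (array([0.39170951, 0.00242478, 1.10842343]), array([ 0.16026244, -0.02510556, -0.98676692]))
clamp scene [([288.4, 266.5], 0.58)]
clamp top [([234.4, 168.9], 0.65)]
   tri [0.6692 0.0842 0.0095]
knob_mid scene [([291.3, 242.6], 0.56), ([399.4, 234.9], 0.41)]
knob_mid top [([232.0, 164.1], 0.51)]
   tri [0.6605 0.0855 0.0866]
shim_mid scene [([320.0, 245.1], 0.75)]
shim_mid top [([212.3, 210.6], 0.9)]
   tri [0.5628 0.1432 0.0109]
shim_nose scene [([306.6, 253.3], 0.73)]
shim_nose top [([223.4, 191.5], 0.55)]
   tri [0.61   0.1155 0.0137]
pad scene [([292.4, 255.5], 0.74), ([307.0, 253.0], 0.28)]
pad top [([231.7, 169.9], 0.76)]
   tri [0.6583 0.0898 0.0409]
square scene [([245.6, 252.1], 0.85)]
square top [([294.7, 185.4], 0.54), ([109.5, 260.2], 0.38)]
   tri [ 6.33e-01 -5.60e-02 -3.00e-04]
guide_post scene [([338.3, 285.6], 0.85)]
guide_post top [([184.4, 155.9], 0.59), ([220.2, 190.8], 0.43)]
   tri [6.992e-01 2.161e-01 5.000e-04]
toolmaker scene [([396.8, 235.6], 0.51)]
toolma
[... 223 characters left out ...]
44.0], 0.73), ([397.8, 271.3], 0.58)]
parallel top [([118.0, 187.0], 0.67)]
   tri [0.6289 0.2059 0.1212]
ring_gauge scene [([133.5, 236.8], 0.84)]
ring_gauge top [([427.2, 181.8], 0.69)]
   tri [ 0.6531 -0.3889  0.0011]
{'time_s': np.float64(1.2), 'joint_positions': array([-1.415,  0.259,  1.535, -0.   ,  1.348, -0.203]), 'dq': array([ 0.001,  0.   , -0.002,  0.001, -0.   , -0.001]), 'effort': array([-3.0000e-03, -4.4595e+01, -2.9090e+01, -1.0000e-03,  1.0000e-03,
       -0.0000e+00]), 'tool_pos': array([ 0.193, -0.515,  0.231]), 'ee_rot': array([3.142, 0.   , 0.359]), 'wrist_force': array([0.276, 0.065, 0.325]), 'wrist_torque': array([-0.027, -0.057,  0.049]), 'opening': np.float64(0.086)}
```

Run:
```python
import cv2,numpy as np
s=cv2.imread("pics/scene0.png");t=cv2.imread("pics/top0.png")
a=cv2.resize(s[200:320,210:370],(800,600),interpolation=cv2.INTER_CUBIC);cv2.imwrite("pics/a.png",a)
b=cv2.resize(t[120:270,130:330],(800,600),interpolation=cv2.INTER_CUBIC);cv2.imwrite("pics/b.png",b)
```

```text
(no output)
```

View pics/a.png

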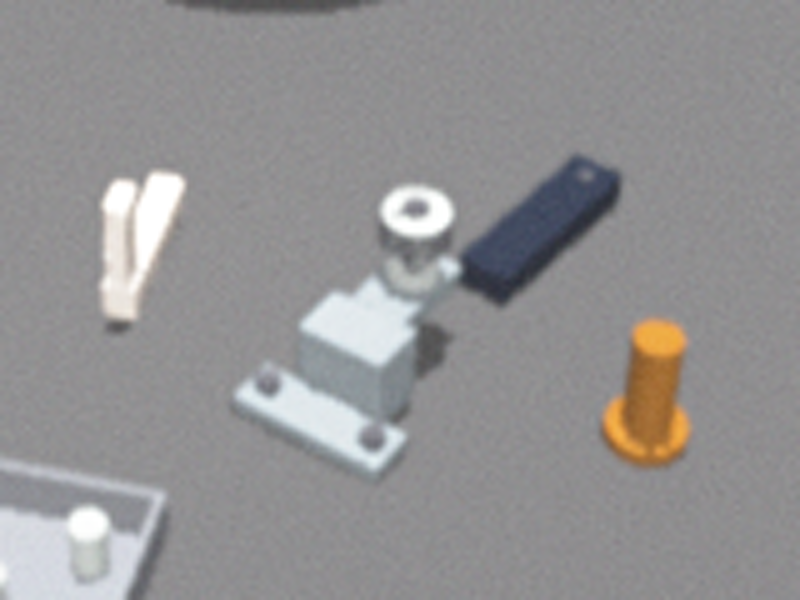

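View pics/b.png

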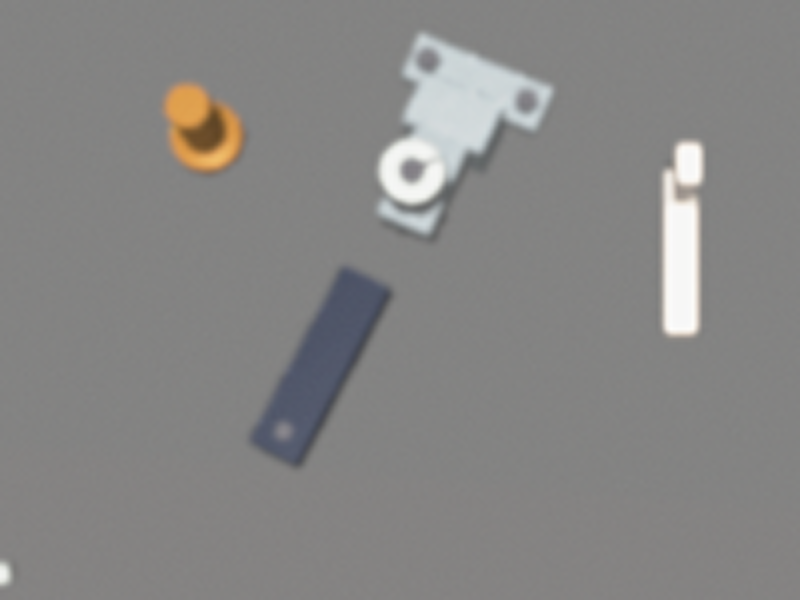

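View pics/top0.png

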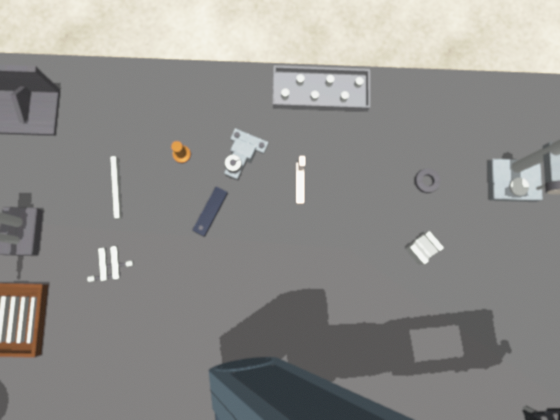

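```bash
cat > fit.py <<'E'
from h import *
from scipy.optimize import least_squares, minimize
def shim_fit(ims,p0,cams=("top","scene")):
    best=None
    def f(p):
        e=0
        for c in cams:
            im=ims[c].astype(int); m=msk[c]
            x,y,a=p; pts=[]
            for i in(-.06,.06):
                for j in(-.016,.016):
                    for z in(0,.02):
                        q=[x+i*np.cos(a)-j*np.sin(a),y+i*np.sin(a)+j*np.cos(a),z]; pts.append(proj(c,q))
            h=cv2.convexHull(np.float32(pts))
            M=np.zeros(m.shape,np.uint8);cv2.fillConvexPoly(M,np.int32(np.round((h-off[c]+.5)*8*16-8)),255,shift=4)
            M=cv2.resize(M,None,fx=.125,fy=.125,interpolation=cv2.INTER_AREA) if 0 else M
            e+=np.abs(M/255.-m).sum()/64
        return e
    msk={};off={}
    for c in cams:
        u,v=proj(c,[p0[0],p0[1],.01]);u,v=int(u)-40,int(v)-40;off[c]=np.array([u,v])
        im=ims[c][v:v+80,u:u+80].astype(float)
        g=im.sum(2)/3; bg=np.median(g)
        # darkness/blueness coverage
        bl=im[:,:,0]-im[:,:,2]
        cov=np.clip((bl-4)/18,0,1)
        msk[c]=cv2.resize(cov,None,fx=8,fy=8,interpolation=cv2.INTER_LINEAR)
        print(c,"bl med",np.median(bl),"max",np.percentile(bl,99))
    r=minimize(f,p0,method="Nelder-Mead",options=dict(initial_simplex=np.array(p0)+np.array([[0,0,0],[.006,0,0],[0,.006,0],[0,0,.08]]),xatol=1e-4,fatol=.01))
    return r.x,r.fun
E
python3 - <<'E'
from fit import *
ims={c:cv2.imread(f"pics/{c}0.png") for c in("scene","top")}
for cams in(("top",),("scene",),("top","scene")): print(shim_fit(ims,[.563,.143,-.52],cams))
# hand corners (crop b / a pixels -> image)
B=lambda u,v:np.array([130+u/4-.375,120+v/4-.375]); A=lambda u,v:np.array([210+u/5-.4,200+v/5-.4])
obs=[("top",B(377,212),(-.022,.017,.048)),("top",B(433,237),(-.022,-.017,.048)),
("top",B(405,116),(.035,.026,.048)),("top",B(486,153),(.035,-.026,.048)),
("top",B(420,32),(.1,None,None)),("top",B(553,88),(.1,None,None)),
("scene",A(416,337),(None,-.0,None))]
def res(p):
    x,y,a=p;r=[]
    for c,px,m in obs[:4]:
        r.extend(proj(c,[x+m[0]*np.cos(a)-m[1]*np.sin(a),y+m[0]*np.sin(a)+m[1]*np.cos(a),m[2]])-px)
    return r
s=least_squares(res,[.66,.088,-.5]);print("clamp",s.x,np.round(s.fun,2))
p=at_z("top",obs[4][1],.01)-at_z("top",obs[5][1],.01);print("foot edge yaw",np.arctan2(p[1],p[0])-np.pi/2)
print("knob top tri",tri(A(416,211),B(412,171)), [at_z("top",B(412,171),z).round(4) for z in(.087,.096)])
E
```

```text
top bl med -1.0 max 25.0
(array([ 0.56310404,  0.14292833, -0.43183899]), np.float64(147.91416422526044))
scene bl med 1.0 max 30.0
(array([ 0.55912816,  0.14252942, -0.43642397]), np.float64(344.7363484700521))
top bl med -1.0 max 25.0
scene bl med 1.0 max 30.0
(array([ 0.56228333,  0.14293012, -0.44034076]), np.float64(506.5964626736111))Traceback (most recent call last):
  File "<stdin>", line 15, in <module>
    return func(*args, **kwargs)
    vector_fun = VectorFunction(
        fun_wrapped,
    ...<6 lines>...
        workers=workers
    )
    self._update_fun()
    ~~~~~~~~~~~~~~~~^^
    self.f = self.fun_wrapped(xp_copy(self.x))
             ~~~~~~~~~~~~~~~~^^^^^^^^^^^^^^^^^
    return np.atleast_1d(self.fun(x))
                         ~~~~~~~~^^^
    return self.f(x, *self.args, **self.kwargs)
           ~~~~~~^^^^^^^^^^^^^^^^^^^^^^^^^^^^^^
  File "<stdin>", line 13, in res
  File "h.py", line 9, in proj
    c=calibration(cam);q=np.array(c["world_to_cam"])@np.append(p,1)
ValueError: time passes only in moves, steps and waits
```

```bash
sed -i 's/^from rig import \*/from rig import *\nfrom rig import calibration as _cal\n_C={c:_cal(c) for c in("scene","top")}\ncalibration=lambda c:_C[c]/' h.py
python3 - <<'E'
from fit import *
B=lambda u,v:np.array([130+u/4-.375,120+v/4-.375]); A=lambda u,v:np.array([210+u/5-.4,200+v/5-.4])
def fit(obs,p0):
    def res(p):
        x,y,a=p;r=[]
        for c,px,m in obs:
            r.extend(proj(c,[x+m[0]*np.cos(a)-m[1]*np.sin(a),y+m[0]*np.sin(a)+m[1]*np.cos(a),m[2]])-px)
        return np.array(r)
    s=least_squares(res,p0);return s.x.round(4),np.round(s.fun,1)
T=[("top",B(377,212),(-.022,.017,.048)),("top",B(433,237),(-.022,-.017,.048)),
("top",B(405,116),(.035,.026,.048)),("top",B(486,153),(.035,-.026,.048))]
print("clamp",fit(T,[.66,.088,-.5]))
p=at_z("top",B(420,32),.01)-at_z("top",B(553,88),.01);print("foot edge yaw",np.arctan2(p[1],p[0])-np.pi/2)
print("knob top tri",tri(A(416,211),B(412,171)), [at_z("top",B(412,171),z).round(4) for z in(.087,.096)])
S=[("top",B(343,265),(.06,.016,.02)),("top",B(392,291),(.06,-.016,.02)),("top",B(300,467),(-.06,-.016,.02)),("top",B(250,440),(-.06,.016,.02))]
C=[("scene",A(580,154),(-.06,-.016,.02)),("scene",A(620,176),(-.06,.016,.02)),("scene",A(466,252),(.06,-.016,.02)),("scene",A(504,277),(.06,.016,.02))]
for o in(S,C,S+C):print("shim",fit(o,[.56,.143,-.5]))
E
```

```text
clamp (array([ 0.6636,  0.0844, -0.3846]), array([ 0.5, -0.2, -0.3, -0.8,  0. ,  0.8, -0.2,  0.2]))
foot edge yaw -0.3785858523098835
knob top tri [0.6627303  0.08676776 0.0914358 ] [array([0.664 , 0.0868, 0.087 ]), array([0.6616, 0.086 , 0.096 ])]
shim (array([ 0.5615,  0.141 , -0.4357]), array([ 0.4, -0. ,  0. , -0.7, -0.4, -0. , -0. ,  0.7]))
shim (array([ 0.5603,  0.144 , -0.4399]), array([-0.3, -0.4,  0.9, -0.4, -1.3,  0.4,  0.6,  0.3]))
shim (array([ 0.5612,  0.1423, -0.4367]), array([-0.1,  0.1, -0.5, -0.5, -1. ,  0.1, -0.6,  0.8, -1. , -0.3,  0.2,
       -0.4, -1.9,  0.5, -0. ,  0.4]))
```

Call:
step_arm([
  [0.085, 0.543, -0.52, 0.08, 45.5],
  [0.085, 0.543, -0.52, 0.08, 45.5],
  [0.085, 0.543, -0.52, 0.08, 45.5],
  [0.085, 0.543, -0.52, 0.08, 45.5],
  [0.085, 0.543, -0.52, 0.08, 45.5],
  [0.085, 0.543, -0.52, 0.08, 45.5],
  [0.085, 0.543, -0.52, 0.08, 45.5],
  [0.085, 0.543, -0.52, 0.08, 45.5],
  [0.085, 0.543, -0.52, 0.08, 45.5],
  [0.085, 0.543, -0.52, 0.08, 45.5],
  [0.085, 0.543, -0.52, 0.08, 45.5],
  [0.085, 0.543, -0.52, 0.08, 45.5],
])

```text
time_s: 2.2
tool_pos: [0.4053, -0.0734, 0.1796]
ee_rot: [3.142, -0.001, -0.436]
wrist_force: [0.6, -0.7, 0.1]
opening: 0.085
```

Call:
step_arm([
  [0.085, 0.003, -0.261, 0.05, 0],
  [0.085, 0.003, -0.261, 0.05, 0],
  [0.085, 0.003, -0.261, 0.05, 0],
  [0.085, 0.003, -0.261, 0.05, 0],
  [0.085, 0.003, -0.261, 0.05, 0],
  [0.085, 0.003, -0.261, 0.05, 0],
  [0.085, 0.003, -0.261, 0.05, 0],
  [0.085, 0.003, -0.261, 0.05, 0],
  [0.085, 0.003, -0.261, 0.05, 0],
  [0.085, 0.003, -0.261, 0.05, 0],
])

```text
time_s: 3.03
tool_pos: [0.5171, 0.1593, 0.1294]
ee_rot: [3.141, 0.0, -0.435]
wrist_force: [0.1, -0.6, 0.5]
opening: 0.0852
```

```bash
cat > st.py <<'E'
from h import *
o=get_obs()
for k in("time_s","tool_pos","ee_rot","joint_positions","wrist_force","wrist_torque","opening"): print(k,np.round(o[k],4))
E
python3 st.py
```

```text
time_s 3.0333
tool_pos [0.5171 0.1593 0.1294]
ee_rot [ 3.1408e+00  4.0000e-04 -4.3530e-01]
joint_positions [ 9.3000e-02  3.3370e-01  1.6972e+00 -5.0000e-04  1.1115e+00  2.0993e+00]
wrist_force [ 0.1318 -0.6436  0.5061]
wrist_torque [ 0.0167 -0.0256 -0.0501]
opening 0.0852
```

Call:
step_arm([
  [0.055, 0.0, -0.003, 0.03, 0],
  [0.055, 0.0, -0.003, 0.06, 0],
  [0.055, 0.0, -0.003, 0.085, 0],
  [0.055, 0.0, -0.003, 0.105, 0],
  [0.055, 0.0, -0.003, 0.115, 0],
  [0.055, 0.0, -0.003, 0.121, 0],
  [0.055, 0.0, -0.003, 0.124, 0],
  [0.055, 0.0, -0.003, 0.124, 0],
  [0.055, 0.0, -0.003, 0.124, 0],
])

```text
time_s: 3.78
tool_pos: [0.5198, 0.1626, 0.0066]
ee_rot: [-3.141, -0.002, -0.436]
wrist_force: [0.0, -0.3, 0.7]
opening: 0.0546
```

```bash
python3 st.py
python3 - <<'E'
from h import *
ims=[camera(c) for c in("top","scene")]
o=[]
for c,im in zip(("top","scene"),ims):
    u,v=proj(c,[.55,.145,.03]).astype(int);o.append(cv2.resize(im[v-40:v+40,u-40:u+40],(400,400),interpolation=cv2.INTER_CUBIC))
cv2.imwrite("pics/g1.png",np.hstack(o))
E
```

```text
time_s 3.7833
tool_pos [0.5198 0.1626 0.0066]
ee_rot [-3.1406e+00 -1.7000e-03 -4.3570e-01]
joint_positions [ 0.0983  0.5004  1.8038 -0.      0.8354  2.1048]
wrist_force [ 0.049  -0.3288  0.6918]
wrist_torque [-0.0077  0.0171  0.0124]
opening 0.0546
```

View pics/g1.png

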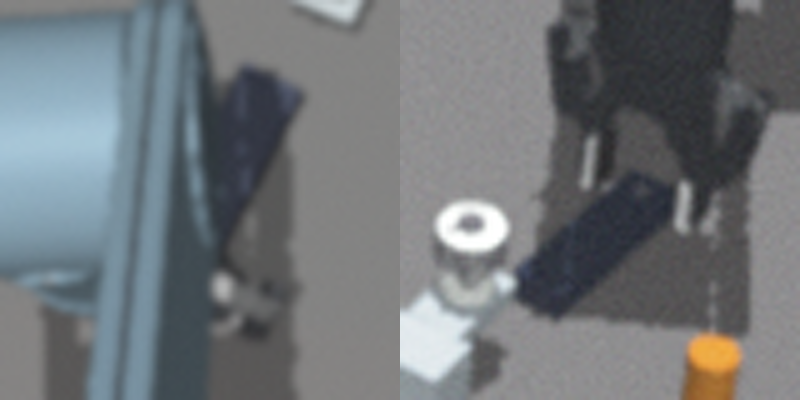

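Call:
step_arm([
  [0.045, 0, 0, 0.003, 0],
  [0.04, 0, 0, 0.003, 0],
  [0.036, 0, 0, 0.003, 0],
  [0.033, 0, 0, 0.003, 0],
  [0.03, 0, 0, 0.003, 0],
  [0.028, 0, 0, 0.003, 0],
  [0.025, 0, 0, 0.003, 0],
  [0.025, 0, 0, 0.003, 0],
  [0.025, 0, 0, 0.003, 0],
])

```text
time_s: 4.63
tool_pos: [0.5187, 0.1627, 0.0028]
ee_rot: [3.141, -0.0, -0.435]
wrist_force: [-1.6, -0.7, 5.7]
opening: 0.0304
```

```bash
python3 st.py
```

```text
time_s 4.6333
tool_pos [0.5187 0.1627 0.0028]
ee_rot [ 3.1415 -0.     -0.4353]
joint_positions [ 9.8700e-02  5.0590e-01  1.8067e+00 -2.0000e-04  8.2900e-01  2.1050e+00]
wrist_force [-1.6073 -0.6844  5.6535]
wrist_torque [-0.2258  0.3512 -0.0261]
opening 0.0304
```

Call:
step_arm([
  [0.025, 0, 0.002, -0.0005, -0.4],
  [0.025, 0, 0.005, -0.0007, -0.9],
  [0.025, 0, 0.008, -0.0007, -1.4],
  [0.025, 0.001, 0.011, -0.0007, -1.9],
  [0.025, 0.001, 0.014, -0.0007, -2.4],
  [0.025, 0.001, 0.017, -0.0007, -2.9],
  [0.025, 0.001, 0.018, -0.0007, -3.2],
  [0.025, 0.001, 0.018, -0.0007, -3.2],
  [0.025, 0.001, 0.018, -0.0007, -3.2],
])

```text
time_s: 5.38
tool_pos: [0.5118, 0.1457, 0.003]
ee_rot: [3.141, 0.001, -0.38]
wrist_force: [0.6, -0.5, -2.4]
opening: 0.0302
```

```bash
python3 st.py
python3 - <<'E'
from h import *
ims=[camera(c) for c in("top","scene")]
for c,im in zip(("top","scene"),ims):cv2.imwrite(f"pics/{c}2.png",im)
o=[]
for c,im in zip(("top","scene"),ims):
    u,v=proj(c,[.62,.105,.03]).astype(int);print(c,u-30,v-30);o.append(cv2.resize(im[v-30:v+30,u-30:u+30],(400,400),interpolation=cv2.INTER_CUBIC))
cv2.imwrite("pics/g2.png",np.hstack(o))
E
```

```text
time_s 5.3833
tool_pos [0.5118 0.1457 0.003 ]
ee_rot [ 3.141e+00  6.000e-04 -3.800e-01]
joint_positions [ 6.7700e-02  4.9110e-01  1.8351e+00 -3.0000e-04  8.1620e-01  2.0187e+00]
wrist_force [ 0.5896 -0.4973 -2.3806]
wrist_torque [-0.1254  0.0399 -0.1039]
opening 0.0302
top 195 156
scene 271 220
```

View pics/g2.png

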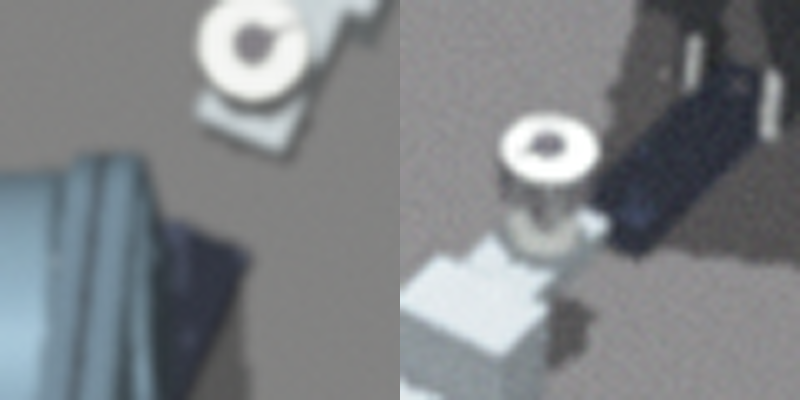

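Run:
```python
from h import *
B=lambda u,v:np.array([195+u*.15-.425,156+v*.15-.425]);A=lambda u,v:np.array([271+(u-400)*.15-.425,220+v*.15-.425])
a=-.381;d=np.array([np.cos(a),np.sin(a)]);n=np.array([-d[1],d[0]])
o=np.array([.6633,.0855])
def pr(s,p):q=p[:2]-o;print(s,"along %.1f lat %.1f mm"%(q@d*1e3,q@n*1e3),p.round(4))
pr("armR(-22,-17)",at_z("top",B(281,158),.048));pr("armL(-22,17)",at_z("top",B(192,115),.048))
pr("noseR lat -16",at_z("top",B(249,254),.02)); pr("shim side",at_z("top",B(205,362),.02))
pr("sc noseL(+16)",at_z("scene",A(637,240),.02)); pr("sc tail L",at_z("scene",A(765,138),.02));pr("scene colfront? (35,26)",at_z("scene",A(546,305),.048));pr("scene armL tip(-22,17)",at_z("scene",A(608,220),.048))
z=.0855+.012
for c,p in(("top",B(253,44)),("scene",A(548,148))): pr("knob top "+c,at_z(c,p,.0915))
pr("tool",get_obs()["tool_pos"])
print([ (k["at"],k["score"]) for k in place_of("scene","shim_nose")[:1]+place_of("top","shim_nose")[:1]])
```

```text
armR(-22,-17) along -24.8 lat -17.2 mm [0.6339 0.0787 0.048 ]
armL(-22,17) along -23.1 lat 17.8 mm [0.6484 0.1106 0.048 ]
noseR lat -16 along -56.4 lat -16.8 mm [0.6047 0.0908 0.02  ]
shim side along -98.5 lat -18.6 mm [0.565  0.1049 0.02  ]
sc noseL(+16) along -47.5 lat 18.3 mm [0.626  0.1202 0.02  ]
sc tail L along -136.6 lat 27.5 mm [0.5468 0.1619 0.02  ]
scene colfront? (35,26) along 33.7 lat 25.6 mm [0.704  0.0967 0.048 ]
scene armL tip(-22,17) along -22.8 lat 18.0 mm [0.6488 0.1107 0.048 ]
knob top top along -0.5 lat 1.0 mm [0.6632 0.0866 0.0915]
knob top scene along -1.2 lat 1.2 mm [0.6626 0.0871 0.0915]
tool along -163.0 lat -0.4 mm [0.5119 0.1457 0.003 ]
[([302.5, 253.7], 0.9), ([227.7, 192.3], 0.66)]
```

Call:
step_arm([
  [0.025, 0.003, 0, 0, 0],
  [0.025, 0.01, -0.0005, 0, 0],
  [0.025, 0.018, -0.0005, 0, 0],
  [0.025, 0.026, -0.0005, 0, 0],
  [0.025, 0.034, -0.0005, 0, 0],
  [0.025, 0.042, -0.0005, 0, 0],
  [0.025, 0.05, -0.0005, 0, 0],
  [0.025, 0.058, -0.0005, 0, 0],
  [0.025, 0.066, -0.0005, 0, 0],
  [0.025, 0.074, -0.0005, 0, 0],
  [0.025, 0.08, -0.0005, 0, 0],
  [0.025, 0.08, -0.0005, 0, 0],
])

```text
time_s: 6.58
tool_pos: [0.5886, 0.1161, 0.0032]
ee_rot: [-3.141, -0.002, -0.38]
wrist_force: [-0.2, -0.0, -5.9]
opening: 0.0309
```

```bash
python3 st.py;python3 - <<'E'
from h import *
ims=[camera(c) for c in("top","scene")]
o=[]
for c,im in zip(("top","scene"),ims):
    u,v=proj(c,[.645,.095,.03]).astype(int);print(c,u-30,v-30);o.append(cv2.resize(im[v-30:v+30,u-30:u+30],(400,400),interpolation=cv2.INTER_CUBIC))
cv2.imwrite("pics/g3.png",np.hstack(o))
E
```

```text
time_s 6.5833
tool_pos [0.5886 0.1161 0.0032]
ee_rot [-3.141e+00 -2.000e-03 -3.801e-01]
joint_positions [ 9.2000e-03  5.7890e-01  1.6616e+00 -3.0000e-04  8.9900e-01  1.9603e+00]
wrist_force [-1.844e-01 -5.600e-03 -5.877e+00]
wrist_torque [ 0.0433  0.0665 -0.0396]
opening 0.0309
top 200 146
scene 265 225
```

View pics/g3.png

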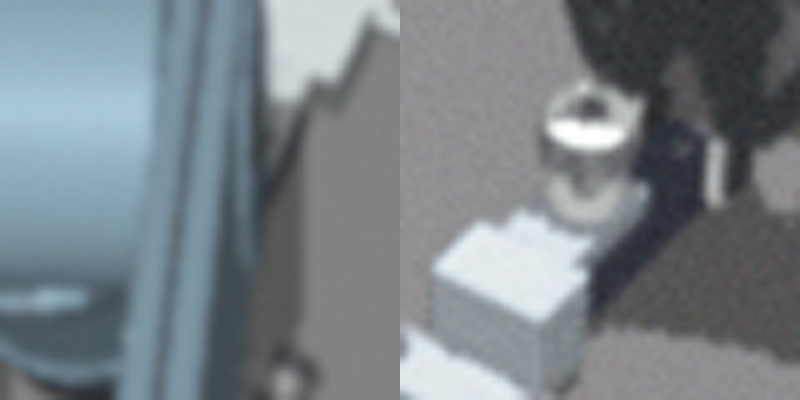

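Call:
step_arm([
  [0.025, 0.001, 0, 0.0003, 0],
  [0.025, 0.002, 0, 0.0005, 0],
  [0.025, 0.003, 0, 0.0005, 0],
  [0.025, 0.004, 0, 0.0005, 0],
  [0.025, 0.005, 0, 0.0005, 0],
  [0.025, 0.006, 0, 0.0005, 0],
  [0.025, 0.007, 0, 0.0005, 0],
  [0.025, 0.007, 0, 0.0005, 0],
])

```text
time_s: 7.35
tool_pos: [0.5934, 0.1143, 0.0028]
ee_rot: [-3.141, -0.0, -0.38]
wrist_force: [-2.5, 1.7, 1.5]
opening: 0.0308
```

Call:
step_arm([
  [0.025, 0.001, 0, 0, 0],
  [0.025, 0.0015, 0, 0, 0],
  [0.025, 0.0015, 0, 0, 0],
])

```text
time_s: 7.6
tool_pos: [0.5947, 0.1137, 0.0028]
ee_rot: [-3.141, -0.0, -0.379]
wrist_force: [-4.4, 1.7, 3.0]
opening: 0.0305
```

Call:
step_arm([
  [0.025, 0.0005, 0, 0, 0],
  [0.025, 0.001, 0, 0, 0],
  [0.025, 0.0015, 0, 0, 0],
  [0.025, 0.0015, 0, 0, 0],
])

```text
time_s: 7.93
tool_pos: [0.5949, 0.1136, 0.0028]
ee_rot: [3.141, 0.002, -0.379]
wrist_force: [-6.7, 3.3, 7.9]
opening: 0.0306
```

Call:
step_arm([
  [0.025, 0.0005, 0, 0, 0],
  [0.025, 0.001, 0, 0, 0],
  [0.025, 0.0015, 0, 0, 0],
  [0.025, 0.0015, 0, 0, 0],
])

```text
time_s: 8.27
tool_pos: [0.595, 0.1136, 0.0028]
ee_rot: [3.141, 0.005, -0.379]
wrist_force: [-11.6, 4.9, 9.5]
opening: 0.0305
```

Call:
step_arm([
  [0.025, 0.001, 0, 0, 0],
  [0.025, 0.001, 0, 0, 0],
  [0.025, 0.001, 0, 0, 0],
])

```text
time_s: 8.52
tool_pos: [0.595, 0.1136, 0.0028]
ee_rot: [3.141, 0.006, -0.379]
wrist_force: [-13.7, 5.5, 11.1]
opening: 0.0308
```

```bash
python3 st.py
```

```text
time_s 8.5167
tool_pos [0.595  0.1136 0.0028]
ee_rot [ 3.1408  0.0062 -0.3793]
joint_positions [0.0038 0.591  1.6391 0.002  0.9176 1.9527]
wrist_force [-13.6965   5.5398  11.0559]
wrist_torque [ 0.9205  2.0184 -0.0035]
opening 0.0308
```

Call:
step_arm([
  [0.025, -0.001, 0, 0, 0],
  [0.025, -0.0025, 0, 0, 0],
  [0.033, -0.0025, 0, 0, 0],
  [0.036, -0.0025, 0, 0, 0],
  [0.045, -0.0025, 0, 0, 0],
  [0.055, -0.0025, 0, 0, 0],
  [0.055, -0.0025, 0, 0, 0],
])

```text
time_s: 9.1
tool_pos: [0.5966, 0.1129, 0.0027]
ee_rot: [-3.141, -0.001, -0.38]
wrist_force: [0.0, 0.2, 0.9]
opening: 0.0548
```

```bash
python3 st.py
```

```text
time_s 9.1
tool_pos [0.5966 0.1129 0.0027]
ee_rot [-3.1413e+00 -1.0000e-03 -3.7980e-01]
joint_positions [ 3.5000e-03  5.9000e-01  1.6415e+00 -1.0000e-04  9.0910e-01  1.9542e+00]
wrist_force [0.0468 0.1937 0.9324]
wrist_torque [ 0.0397  0.0148 -0.0377]
opening 0.0548
```

Call:
step_arm([
  [0.06, 0, 0, -0.03, 0],
  [0.06, 0, 0, -0.07, 0],
  [0.06, 0, 0, -0.11, 0],
  [0.06, 0, 0, -0.15, -7],
  [0.06, 0, 0.03, -0.19, -14],
  [0.06, 0, 0.07, -0.2, -21],
  [0.06, 0, 0.11, -0.2, -28],
  [0.06, 0, 0.15, -0.2, -35],
  [0.06, 0, 0.19, -0.2, -42],
  [0.06, 0, 0.22, -0.2, -49],
  [0.06, 0, 0.25, -0.2, -56],
  [0.06, 0, 0.25, -0.2, -63],
])

```text
time_s: 10.1
tool_pos: [0.5018, -0.1243, 0.2028]
ee_rot: [3.139, 0.002, 0.682]
wrist_force: [0.4, -0.0, -0.3]
opening: 0.06
```

```bash
python3 st.py;python3 - <<'E'
from h import *
ims=[camera(c) for c in("top","scene")]
o=[]
for c,im in zip(("top","scene"),ims):
    cv2.imwrite(f"pics/{c}4.png",im)
    u,v=proj(c,[.64,.095,.03]).astype(int);print(c,u-30,v-30);o.append(cv2.resize(im[v-30:v+30,u-30:u+30],(400,400),interpolation=cv2.INTER_CUBIC))
cv2.imwrite("pics/g4.png",np.hstack(o))
E
```

```text
time_s 10.1
tool_pos [ 0.5018 -0.1243  0.2028]
ee_rot [3.1395e+00 2.0000e-03 6.8230e-01]
joint_positions [-0.4569  0.2206  1.6573 -0.0028  1.2626  0.4324]
wrist_force [ 0.3534 -0.0078 -0.3051]
wrist_torque [0.0203 0.0486 0.0065]
opening 0.06
top 200 148
scene 266 224
```

View pics/g4.png

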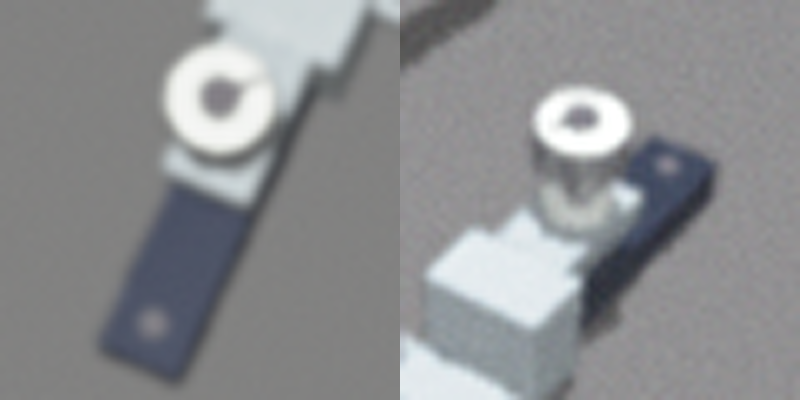

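Run:
```python
from h import *
B=lambda u,v:np.array([200+u*.15-.425,148+v*.15-.425]);A=lambda u,v:np.array([266+(u-400)*.15-.425,224+v*.15-.425])
a=-.381;d=np.array([np.cos(a),np.sin(a)]);n=np.array([-d[1],d[0]])
o=np.array([.6633,.0855])
def pr(s,p):q=p[:2]-o;print(s,"along %.1f lat %.1f mm"%(q@d*1e3,q@n*1e3),p.round(4))
pr("tailL(-85,16)",at_z("top",B(101,346),.02));pr("tailR(-85,-16)",at_z("top",B(182,380),.02))
pr("edge R",at_z("top",B(252,212),.02));pr("edge L",at_z("top",B(170,186),.02))
pr("arm R",at_z("top",B(252,205),.048));pr("arm L",at_z("top",B(162,168),.048))
pr("sc tailL",at_z("scene",A(713,166),.02));pr("sc tailR",at_z("scene",A(652,138),.02));
print("knob tri",tri(A(582,122),B(219,99)));pr("knob",at_z("top",B(219,99),.0915));pr("knobsc",at_z("scene",A(582,122),.0915))
for t in("knob_mid","shim_mid"):
  print(t,tri(place_of("scene",t)[0]["at"],place_of("top",t)[0]["at"]))
```

```text
tailL(-85,16) along -85.6 lat 14.9 mm [0.5893 0.1312 0.02  ]
tailR(-85,-16) along -85.4 lat -16.7 mm [0.5779 0.1018 0.02  ]
edge R along -19.2 lat -14.5 mm [0.6401 0.0792 0.02  ]
edge L along -22.2 lat 16.5 mm [0.6488 0.1091 0.02  ]
arm R along -22.1 lat -17.7 mm [0.6362 0.0773 0.048 ]
arm L along -22.6 lat 16.7 mm [0.6486 0.1094 0.048 ]
sc tailL along -83.7 lat 16.9 mm [0.5919 0.1323 0.02  ]
sc tailR along -83.8 lat -13.5 mm [0.5805 0.1041 0.02  ]
knob tri [0.66268276 0.08710217 0.09121238]
knob along -1.1 lat 1.0 mm [0.6627 0.0868 0.0915]
knobsc along -1.0 lat 1.6 mm [0.663  0.0874 0.0915]
knob_mid [0.66151456 0.08680274 0.08182789]
shim_mid [0.64491387 0.09411358 0.01571532]
```

Call:
step_arm([
  [0.06, 0.03, -0.006, 0, -7],
  [0.06, 0.06, -0.012, 0, -14],
  [0.06, 0.1, -0.02, 0, -21],
  [0.06, 0.14, -0.028, 0, -28],
  [0.06, 0.18, -0.036, 0.02, -35],
  [0.06, 0.215, -0.043, 0.04, -42],
  [0.06, 0.245, -0.049, 0.05, -49],
  [0.06, 0.257, -0.051, 0.05, -56],
  [0.06, 0.257, -0.051, 0.05, -63],
  [0.06, 0.257, -0.051, 0.05, -70],
  [0.06, 0.257, -0.051, 0.05, -77],
  [0.06, 0.257, -0.051, 0.05, -84],
])

```text
time_s: 11.4
tool_pos: [0.6708, 0.0844, 0.152]
ee_rot: [-3.141, -0.0, 2.154]
wrist_force: [-0.2, 0.1, 0.1]
opening: 0.06
```

Call:
step_arm([
  [0.06, 0, 0, 0, -7],
  [0.06, 0, 0, 0, -14],
  [0.06, 0, 0, 0, -21],
  [0.06, 0, 0, 0, -28],
  [0.06, 0, 0, 0, -35],
  [0.06, 0, 0, 0, -42],
  [0.06, 0, 0, 0, -43],
  [0.06, 0, 0, 0, -43],
  [0.06, 0, 0, 0, -43],
])

```text
time_s: 12.15
tool_pos: [0.6708, 0.0833, 0.1525]
ee_rot: [-3.142, -0.0, 2.895]
wrist_force: [0.4, 0.3, -0.6]
opening: 0.0603
```

```bash
python3 st.py
python3 - <<'E'
from h import *
o=get_obs();p=o["tool_pos"];y=o["ee_rot"][2]
d=np.array([.6628,.087])-p[:2];print("dx dy tool",d@[np.cos(y),np.sin(y)],d@[np.sin(y),-np.cos(y)])
E
```

```text
time_s 12.15
tool_pos [0.6708 0.0833 0.1525]
ee_rot [-3.1416e+00 -2.0000e-04  2.8945e+00]
joint_positions [-0.0412  0.5375  1.3096  0.      1.2947 -1.3649]
wrist_force [ 0.4447  0.3239 -0.6055]
wrist_torque [-0.0364 -0.046   0.0186]
opening 0.0603
dx dy tool 0.008708764739557605 0.0016706984446775318
```

Call:
step_arm([
  [0.06, 0.009, 0.0017, 0, 0],
  [0.06, 0.009, 0.0017, 0.01, 0],
  [0.06, 0.009, 0.0017, 0.025, 0],
  [0.06, 0.009, 0.0017, 0.045, 0],
  [0.06, 0.009, 0.0017, 0.065, 0],
  [0.06, 0.009, 0.0017, 0.08, 0],
  [0.06, 0.009, 0.0017, 0.088, 0],
  [0.06, 0.009, 0.0017, 0.09, 0],
  [0.06, 0.009, 0.0017, 0.09, 0],
])

```text
time_s: 12.9
tool_pos: [0.6621, 0.0862, 0.062]
ee_rot: [-3.141, -0.001, 2.897]
wrist_force: [-0.5, 0.4, -0.4]
opening: 0.0603
```

```bash
python3 st.py
python3 - <<'E'
from h import *
o=get_obs();p=o["tool_pos"];y=o["ee_rot"][2]
d=np.array([.6628,.087])-p[:2];print("dx dy tool",d@[np.cos(y),np.sin(y)],d@[np.sin(y),-np.cos(y)])
im=camera("scene");u,v=proj("scene",[.663,.087,.08]).astype(int)
cv2.imwrite("pics/g5.png",cv2.resize(im[v-35:v+35,u-45:u+45],(720,560),interpolation=cv2.INTER_CUBIC))
E
```

```text
time_s 12.9
tool_pos [0.6621 0.0862 0.062 ]
ee_rot [-3.1414e+00 -1.2000e-03  2.8969e+00]
joint_positions [-0.0372  0.6073  1.4274  0.      1.1082 -1.3634]
wrist_force [-0.4627  0.4138 -0.4463]
wrist_torque [-0.0152 -0.0015 -0.0226]
opening 0.0603
dx dy tool -0.00045789705939800726 0.0009027229240069155
```

View pics/g5.png

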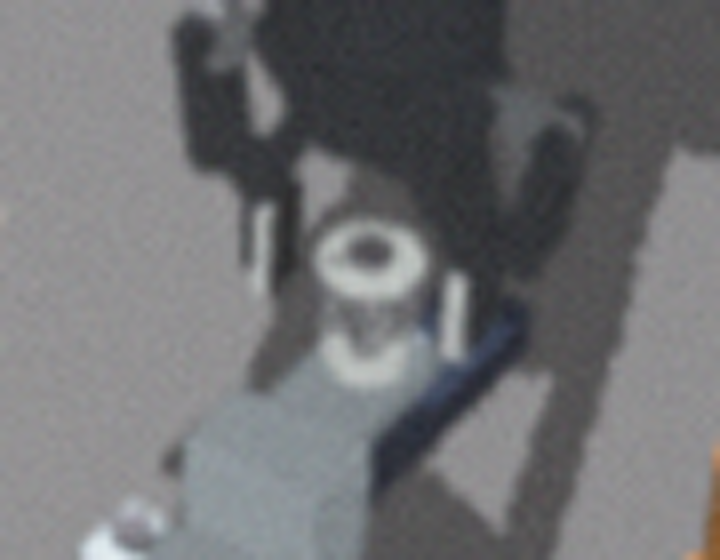

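Call:
step_arm([
  [0.05, 0, 0.0007, 0, 0],
  [0.044, 0, 0.0007, 0, 0],
  [0.04, 0, 0.0007, 0, 0],
  [0.037, 0, 0.0007, 0, 0],
  [0.034, 0, 0.0007, 0, 0],
  [0.03, 0, 0.0007, 0, 0],
  [0.03, 0, 0.0007, 0, 0],
  [0.03, 0, 0.0007, 0, 0],
])

```text
time_s: 13.62
tool_pos: [0.6631, 0.0862, 0.0638]
ee_rot: [-3.141, 0.001, 2.897]
wrist_force: [-1.8, -2.7, 5.1]
opening: 0.0346
```

```bash
python3 st.py
```

```text
time_s 13.6167
tool_pos [0.6631 0.0862 0.0638]
ee_rot [-3.1411e+00  1.4000e-03  2.8973e+00]
joint_positions [-3.6800e-02  6.0560e-01  1.4253e+00 -8.0000e-04  1.1094e+00 -1.3629e+00]
wrist_force [-1.8159 -2.6684  5.1076]
wrist_torque [-0.3977  0.2655  0.0549]
opening 0.0346
```

Call:
step_arm([
  [0.03, 0, 0, 0, 2],
  [0.03, 0, 0, 0, 5],
  [0.03, 0, 0, 0, 8],
  [0.03, 0, 0, 0, 11],
  [0.03, 0, 0, 0, 14],
  [0.03, 0, 0, 0, 17],
  [0.03, 0, 0, 0, 20],
])

```text
time_s: 14.2
tool_pos: [0.6629, 0.086, 0.0628]
ee_rot: [-3.141, 0.001, 2.546]
wrist_force: [-0.5, -3.8, -1.1]
opening: 0.0344
```

```bash
cat > tq.py <<'E'
from h import *
o=get_obs();q=o["joint_positions"];print("t %.2f q6 %.4f yaw %.4f z %.4f F %s tz %.3f eff6 %.3f dq6 %.2f op %.4f"%(o["time_s"],q[5],o["ee_rot"][2],o["tool_pos"][2],np.round(o["wrist_force"],1),o["wrist_torque"][2],o["effort"][5],o["dq"][5],o["opening"]))
E
python3 tq.py
```

```text
t 14.20 q6 -1.0113 yaw 2.5457 z 0.0628 F [-0.5 -3.8 -1.1] tz 0.092 eff6 -0.757 dq6 0.62 op 0.0344
```

Call:
step_arm([
  [0.03, 0, 0, 0.0003, 3],
  [0.03, 0, 0, 0.0005, 6],
  [0.03, 0, 0, 0.0006, 9],
  [0.03, 0, 0, 0.0007, 12],
  [0.03, 0, 0, 0.0008, 15],
  [0.03, 0, 0, 0.001, 18],
])

```text
time_s: 14.7
tool_pos: [0.6628, 0.0858, 0.0618]
ee_rot: [-3.141, 0.001, 2.232]
wrist_force: [-1.3, -3.1, 2.3]
opening: 0.0343
```

```bash
python3 tq.py
```

```text
t 14.70 q6 -0.6972 yaw 2.2316 z 0.0618 F [-1.3 -3.1  2.3] tz 0.094 eff6 -0.762 dq6 0.62 op 0.0343
```

Call:
step_arm([
  [0.03, 0, 0, 0.0003, 3],
  [0.03, 0, 0, 0.0005, 6],
])

```text
time_s: 14.87
tool_pos: [0.6627, 0.0857, 0.0615]
ee_rot: [-3.141, 0.001, 2.127]
wrist_force: [-1.9, -3.8, 2.9]
opening: 0.0347
```

```bash
python3 tq.py
```

```text
t 14.87 q6 -0.5925 yaw 2.1269 z 0.0615 F [-1.9 -3.8  2.9] tz 0.091 eff6 -0.764 dq6 0.62 op 0.0347
```

Call:
step_arm([
  [0.03, 0, 0, 0.0003, 3],
  [0.03, 0, 0, 0.0005, 6],
])

```text
time_s: 15.03
tool_pos: [0.6626, 0.0857, 0.0612]
ee_rot: [-3.141, 0.001, 2.022]
wrist_force: [-2.5, -3.9, 3.9]
opening: 0.0343
```

```bash
python3 tq.py
```

```text
t 15.03 q6 -0.4877 yaw 2.0222 z 0.0612 F [-2.5 -3.9  3.9] tz 0.077 eff6 -0.767 dq6 0.62 op 0.0343
```

Call:
step_arm([
  [0.03, 0, 0, 0.0001, 3.5],
])

```text
time_s: 15.12
tool_pos: [0.6626, 0.0856, 0.061]
ee_rot: [-3.141, 0.001, 1.961]
wrist_force: [-1.2, -4.6, 2.2]
opening: 0.0344
```

```bash
python3 tq.py
```

```text
t 15.12 q6 -0.4267 yaw 1.9611 z 0.0610 F [-1.2 -4.6  2.2] tz 0.031 eff6 -1.017 dq6 0.74 op 0.0344
```

Call:
step_arm([
  [0.03, 0, 0, 0.0001, 3.5],
])

```text
time_s: 15.2
tool_pos: [0.6626, 0.0856, 0.0608]
ee_rot: [-3.141, 0.001, 1.9]
wrist_force: [-2.6, -3.8, 2.7]
opening: 0.0344
```

```bash
python3 tq.py
```

```text
t 15.20 q6 -0.3652 yaw 1.8996 z 0.0608 F [-2.6 -3.8  2.7] tz 0.121 eff6 -0.920 dq6 0.73 op 0.0344
```

Call:
step_arm([
  [0.03, 0, 0, 0.0001, 3],
])

```text
time_s: 15.28
tool_pos: [0.6625, 0.0856, 0.0607]
ee_rot: [-3.141, 0.001, 1.847]
wrist_force: [-2.4, -3.9, 1.9]
opening: 0.0346
```

```bash
python3 tq.py
```

```text
t 15.28 q6 -0.3128 yaw 1.8472 z 0.0607 F [-2.4 -3.9  1.9] tz 0.085 eff6 -0.651 dq6 0.61 op 0.0346
```

Call:
step_arm([
  [0.03, 0, 0, 0.0001, 3],
])

```text
time_s: 15.37
tool_pos: [0.6625, 0.0856, 0.0605]
ee_rot: [-3.141, 0.002, 1.795]
wrist_force: [-1.9, -4.5, 1.1]
opening: 0.0342
```

```bash
python3 tq.py
```

```text
t 15.37 q6 -0.2608 yaw 1.7953 z 0.0605 F [-1.9 -4.5  1.1] tz 0.073 eff6 -0.745 dq6 0.62 op 0.0342
```

Call:
step_arm([
  [0.03, 0, 0, 0.0001, 3],
])

```text
time_s: 15.45
tool_pos: [0.6624, 0.0856, 0.0603]
ee_rot: [-3.141, 0.002, 1.743]
wrist_force: [-1.7, -5.3, 1.9]
opening: 0.0343
```

```bash
python3 tq.py
```

```text
t 15.45 q6 -0.2085 yaw 1.7429 z 0.0603 F [-1.7 -5.3  1.9] tz 0.067 eff6 -0.762 dq6 0.62 op 0.0343
```

Call:
step_arm([
  [0.03, 0, 0, 0.0002, 3],
])

```text
time_s: 15.53
tool_pos: [0.6624, 0.0856, 0.0602]
ee_rot: [-3.141, 0.002, 1.691]
wrist_force: [-2.4, -4.0, 3.0]
opening: 0.0341
```

```bash
python3 tq.py
```

```text
t 15.53 q6 -0.1561 yaw 1.6906 z 0.0602 F [-2.4 -4.   3. ] tz 0.078 eff6 -0.766 dq6 0.62 op 0.0341
```

Call:
step_arm([
  [0.03, 0, 0, 0.0002, 3],
])

```text
time_s: 15.62
tool_pos: [0.6624, 0.0856, 0.06]
ee_rot: [-3.141, 0.002, 1.638]
wrist_force: [-2.2, -4.7, 3.0]
opening: 0.0341
```

```bash
python3 tq.py
```

```text
t 15.62 q6 -0.1037 yaw 1.6382 z 0.0600 F [-2.2 -4.7  3. ] tz 0.030 eff6 -0.767 dq6 0.62 op 0.0341
```

Call:
step_arm([
  [0.03, 0, 0, 0.0002, 3],
])

```text
time_s: 15.7
tool_pos: [0.6623, 0.0856, 0.0599]
ee_rot: [-3.141, 0.002, 1.586]
wrist_force: [-3.5, -3.9, 3.7]
opening: 0.0345
```

```bash
python3 tq.py
```

```text
t 15.70 q6 -0.0514 yaw 1.5858 z 0.0599 F [-3.5 -3.9  3.7] tz 0.023 eff6 -0.767 dq6 0.62 op 0.0345
```

Call:
step_arm([
  [0.03, 0, 0, 0.0002, 3],
])

```text
time_s: 15.78
tool_pos: [0.6623, 0.0856, 0.0597]
ee_rot: [-3.141, 0.002, 1.533]
wrist_force: [-2.9, -4.0, 3.6]
opening: 0.0345
```

```bash
python3 tq.py
```

```text
t 15.78 q6 0.0010 yaw 1.5335 z 0.0597 F [-2.9 -4.   3.6] tz 0.051 eff6 -0.768 dq6 0.62 op 0.0345
```

Call:
step_arm([
  [0.03, 0, 0, 0.0002, 3],
])

```text
time_s: 15.87
tool_pos: [0.6622, 0.0856, 0.0595]
ee_rot: [-3.141, 0.002, 1.481]
wrist_force: [-2.7, -4.1, 4.1]
opening: 0.0341
```

```bash
python3 tq.py
```

```text
t 15.87 q6 0.0533 yaw 1.4812 z 0.0595 F [-2.7 -4.1  4.1] tz 0.010 eff6 -0.769 dq6 0.62 op 0.0341
```

Call:
step_arm([
  [0.03, 0, 0, 0.0002, 3],
])

```text
time_s: 15.95
tool_pos: [0.6622, 0.0856, 0.0594]
ee_rot: [-3.141, 0.002, 1.429]
wrist_force: [-3.1, -4.2, 4.5]
opening: 0.0345
```

```bash
python3 tq.py
```

```text
t 15.95 q6 0.1057 yaw 1.4288 z 0.0594 F [-3.1 -4.2  4.5] tz 0.031 eff6 -0.770 dq6 0.62 op 0.0345
```

Call:
step_arm([
  [0.03, 0, 0, 0.0001, 3],
])

```text
time_s: 16.03
tool_pos: [0.6621, 0.0856, 0.0592]
ee_rot: [-3.141, 0.002, 1.376]
wrist_force: [-3.8, -4.1, 2.9]
opening: 0.0345
```

```bash
python3 tq.py
```

```text
t 16.03 q6 0.1581 yaw 1.3765 z 0.0592 F [-3.8 -4.1  2.9] tz 0.076 eff6 -0.768 dq6 0.62 op 0.0345
```

Call:
step_arm([
  [0.03, 0, 0, 0.0001, 3],
])

```text
time_s: 16.12
tool_pos: [0.6621, 0.0856, 0.0591]
ee_rot: [-3.141, 0.002, 1.324]
wrist_force: [-3.4, -4.4, 2.9]
opening: 0.0345
```

```bash
python3 tq.py
```

```text
t 16.12 q6 0.2104 yaw 1.3241 z 0.0591 F [-3.4 -4.4  2.9] tz 0.083 eff6 -0.768 dq6 0.62 op 0.0345
```

Call:
step_arm([
  [0.03, 0, 0, 0.0001, 3],
])

```text
time_s: 16.2
tool_pos: [0.662, 0.0856, 0.0589]
ee_rot: [-3.141, 0.002, 1.272]
wrist_force: [-3.9, -4.8, 2.4]
opening: 0.0343
```

```bash
python3 tq.py
python3 - <<'E'
from h import *
im=camera("scene");u,v=proj("scene",[.663,.087,.08]).astype(int)
cv2.imwrite("pics/g6.png",cv2.resize(im[v-30:v+30,u-30:u+30],(600,600),interpolation=cv2.INTER_CUBIC))
E
```

```text
t 16.20 q6 0.2628 yaw 1.2717 z 0.0589 F [-3.9 -4.8  2.4] tz 0.023 eff6 -0.767 dq6 0.62 op 0.0343
```

View pics/g6.png

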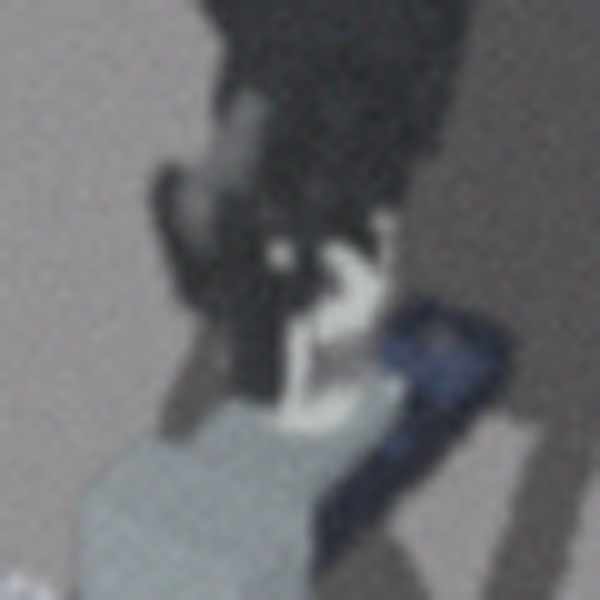

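Call:
step_arm([
  [0.03, 0, 0, 0.0001, 3],
])

```text
time_s: 16.33
tool_pos: [0.662, 0.0856, 0.0588]
ee_rot: [-3.141, 0.002, 1.221]
wrist_force: [-4.4, -4.3, 3.0]
opening: 0.0343
```

```bash
python3 tq.py
```

```text
t 16.33 q6 0.3130 yaw 1.2215 z 0.0588 F [-4.4 -4.3  3. ] tz 0.057 eff6 -1.176 dq6 0.68 op 0.0343
```

Call:
step_arm([
  [0.03, 0, 0, 0.0001, 3],
])

```text
time_s: 16.42
tool_pos: [0.6619, 0.0856, 0.0586]
ee_rot: [-3.141, 0.002, 1.167]
wrist_force: [-3.0, -3.8, 3.0]
opening: 0.0345
```

```bash
python3 tq.py
```

```text
t 16.42 q6 0.3673 yaw 1.1673 z 0.0586 F [-3.  -3.8  3. ] tz 0.066 eff6 -0.853 dq6 0.63 op 0.0345
```

Call:
step_arm([
  [0.03, 0, 0, 0.0001, 3],
])

```text
time_s: 16.5
tool_pos: [0.6619, 0.0856, 0.0585]
ee_rot: [-3.141, 0.002, 1.115]
wrist_force: [-2.7, -3.3, 3.0]
opening: 0.0343
```

```bash
python3 tq.py
```

```text
t 16.50 q6 0.4199 yaw 1.1147 z 0.0585 F [-2.7 -3.3  3. ] tz 0.063 eff6 -0.773 dq6 0.62 op 0.0343
```

Call:
step_arm([
  [0.03, 0, 0, 0.0001, 3],
])

```text
time_s: 16.58
tool_pos: [0.6619, 0.0856, 0.0584]
ee_rot: [-3.141, 0.002, 1.062]
wrist_force: [-3.6, -3.7, 3.2]
opening: 0.0343
```

```bash
python3 tq.py
```

```text
t 16.58 q6 0.4722 yaw 1.0623 z 0.0584 F [-3.6 -3.7  3.2] tz 0.052 eff6 -0.749 dq6 0.62 op 0.0343
```

Call:
step_arm([
  [0.03, 0, 0, 0.0001, 3],
])

```text
time_s: 16.67
tool_pos: [0.6618, 0.0857, 0.0583]
ee_rot: [-3.141, 0.002, 1.01]
wrist_force: [-4.2, -3.6, 4.8]
opening: 0.0344
```

```bash
python3 tq.py
```

```text
t 16.67 q6 0.5245 yaw 1.0101 z 0.0583 F [-4.2 -3.6  4.8] tz 0.171 eff6 -0.685 dq6 0.62 op 0.0344
```

Call:
step_arm([
  [0.03, 0, 0, 0.0001, 3],
])

```text
time_s: 16.75
tool_pos: [0.6618, 0.0857, 0.0583]
ee_rot: [-3.141, 0.002, 0.958]
wrist_force: [-4.3, -4.6, 3.7]
opening: 0.0346
```

```bash
python3 tq.py
```

```text
t 16.75 q6 0.5767 yaw 0.9578 z 0.0583 F [-4.3 -4.6  3.7] tz 0.183 eff6 -0.623 dq6 0.62 op 0.0346
```

Call:
step_arm([
  [0.03, 0, 0, 0, 0],
])

```text
time_s: 16.83
tool_pos: [0.6618, 0.0857, 0.0582]
ee_rot: [-3.141, 0.003, 0.958]
wrist_force: [-5.2, -4.1, 2.8]
opening: 0.0342
```

```bash
python3 tq.py
```

```text
t 16.83 q6 0.5770 yaw 0.9576 z 0.0582 F [-5.2 -4.1  2.8] tz 0.091 eff6 0.731 dq6 -0.07 op 0.0342
```

Call:
step_arm([
  [0.03, 0, 0, 0, 0],
])

```text
time_s: 16.92
tool_pos: [0.6618, 0.0857, 0.0583]
ee_rot: [-3.141, 0.003, 0.96]
wrist_force: [-3.6, -3.7, 4.7]
opening: 0.0347
```

```bash
python3 tq.py
```

```text
t 16.92 q6 0.5746 yaw 0.9600 z 0.0583 F [-3.6 -3.7  4.7] tz 0.054 eff6 0.160 dq6 -0.01 op 0.0347
```

Call:
step_arm([
  [0.03, 0, 0, 0, 0],
])

```text
time_s: 17.0
tool_pos: [0.6618, 0.0857, 0.0583]
ee_rot: [-3.141, 0.002, 0.96]
wrist_force: [-4.4, -3.9, 3.2]
opening: 0.0344
```

```bash
python3 tq.py
```

```text
t 17.00 q6 0.5744 yaw 0.9602 z 0.0583 F [-4.4 -3.9  3.2] tz 0.073 eff6 0.062 dq6 0.00 op 0.0344
```

Call:
step_arm([
  [0.038, 0, 0, 0, 0],
  [0.042, 0, 0, 0, 0],
  [0.05, 0, 0, 0, 0],
  [0.06, 0, 0, 0, 0],
  [0.06, 0, 0, 0, 0],
])

```text
time_s: 17.42
tool_pos: [0.6629, 0.0871, 0.0581]
ee_rot: [3.141, -0.0, 0.96]
wrist_force: [-0.1, 0.2, 1.1]
opening: 0.06
```

Call:
step_arm([
  [0.06, 0, 0, -0.01, 0],
  [0.06, 0, 0, -0.03, 0],
  [0.06, 0, 0, -0.06, 0],
  [0.06, 0, 0, -0.1, 0],
  [0.06, 0, 0, -0.14, 0],
  [0.06, -0.03, 0, -0.16, 0],
  [0.06, -0.07, 0, -0.16, 0],
  [0.06, -0.11, 0, -0.16, 0],
  [0.06, -0.15, 0, -0.16, 0],
  [0.06, -0.19, 0, -0.16, 0],
  [0.06, -0.22, 0, -0.16, 0],
  [0.06, -0.22, 0, -0.16, 0],
])

```text
time_s: 18.42
tool_pos: [0.5339, -0.0974, 0.2192]
ee_rot: [3.141, 0.002, 0.956]
wrist_force: [-0.4, -0.7, -0.3]
opening: 0.0603
```

```bash
python3 st.py;python3 - <<'E'
from h import *
ims=[camera(c) for c in("top","scene")]
o=[]
for c,im in zip(("top","scene"),ims):
    cv2.imwrite(f"pics/{c}7.png",im)
    u,v=(230,178) if c=="top" else (296,254);o.append(cv2.resize(im[v-30:v+30,u-30:u+30],(400,400),interpolation=cv2.INTER_CUBIC))
cv2.imwrite("pics/g7.png",np.hstack(o))
a=cv2.imread("pics/top0.png");d=cv2.absdiff(a,ims[0]).max(2)
for t in["square","guide_post","toolmaker","vee","ring_gauge","parallel"]:
    l=place_of("top",t);print(t,[ (np.round(k["at"],1).tolist()) for k in l[:1]])
for t in("knob_mid","shim_mid"):
  print(t,tri(place_of("scene",t)[0]["at"],place_of("top",t)[0]["at"]))
E
```

```text
time_s 18.4167
tool_pos [ 0.5339 -0.0974  0.2192]
ee_rot [3.1407e+00 2.2000e-03 9.5620e-01]
joint_positions [-0.3845  0.2542  1.5713 -0.0025  1.3157  0.2308]
wrist_force [-0.3712 -0.7255 -0.3043]
wrist_torque [-0.0749  0.0314  0.0386]
opening 0.0603
square [[427.7, 185.6]]
guide_post [[184.0, 156.4]]
toolmaker [[110.9, 261.1]]
vee [[420.4, 246.8]]
ring_gauge [[429.2, 182.7]]
parallel [[120.6, 187.9]]
knob_mid [0.66887683 0.09214791 0.08209041]
shim_mid [0.63966456 0.09630341 0.01866988]
```

View pics/g7.png

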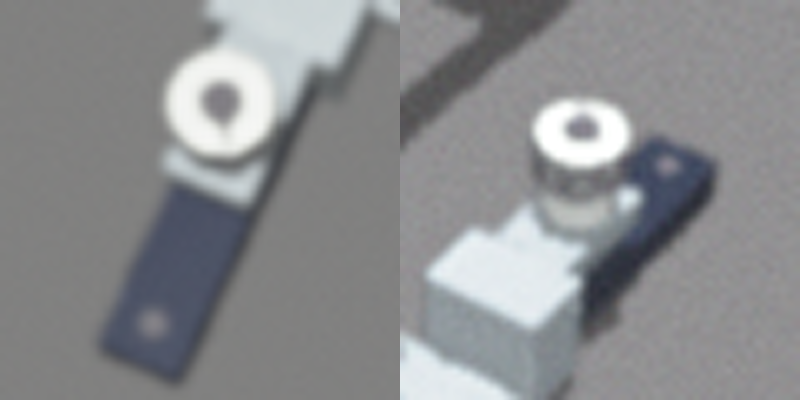

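```bash
python3 -c "
from rig import close_job;print(close_job())"
```

```text
the job is handed in; nothing more can be done
None
```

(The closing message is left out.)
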